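Slide the phone tray under the curing lamp and start it

TASK

The phone in the dark levelling tray has a freshly laid cover glass to be cured: push the tray along the mat, flat and level all the way, in under the low white curing lamp until it sits square against the stop at the back, then press the lamp's green start button and let go. Only push with the fingertips: do not lift or tip the tray, do not touch the phone, do not press the button before the tray is home, and leave everything else on the bench where it is.

Things in the scene. Friction and masses are not known exactly. Their poses are not given: they have to be found in the camera images.
- lamp: White curing lamp fixed on the mat: a low bridge, 84 deep (x), 234 wide (y), top 42 above the mat. Origin on the mat's top (the mat is 3 thick) under the middle of the bridge; z up; x is the way in. The opening is 22 high and 190 wide, between side walls with inner faces at y = +-95 that run from x = -42 to 53. At the start the tray stands before the mouth, up to 30 off to a side, up to 0.25 rad askew.
- lamp_mouth (a point): Middle of the opening on the side where the tray goes in (an orange strip runs along the bridge above it), on the mat, at x = -42 in the lamp's frame.
- lamp_stop (a point): Middle of the face of the aluminium stop bar (14 high, 190 wide) that closes the back of the opening, 9 above the mat, at x = 43 in the lamp's frame.
- tray: Dark levelling tray, 120 deep (x), 166 wide (y), about 0.55 kg with its phone. Origin at the centre of its plan, on the mat; z up; x points to the side that goes in first. Four feet 3 high at x = +-42, y = +-66 (pressing down on the edge may tip it). Upright hard sides from 3 to 15 above the mat. Its -x part is a bare lip 36 deep with a round level; it sticks out of the lamp by 35 when home.
- tray_far (a point): Middle of the tray's leading side (x = +60 in the tray's frame), 9 above the mat. It meets the stop bar at x = 43 in the lamp's frame.
- tray_near (a point): Middle of the tray's trailing side (x = -60 in the tray's frame), 9 above the mat: the side to push. The tray slides on the mat under a push of roughly 2 to 6 N.
- phone: Black phone with its cover glass, 71 (x) by 146 (y), sunk in the tray and fast in it; its centre is 15.5 towards +x from the tray's middle. The glass is 17 above the mat, 2 above the tray's rim, so there is 5 of headroom under the lamp. Origin under the phone, 11 above the mat. Not to be touched.
- start (a joint): The lamp's start button, m pressed down: 0 = up, 0.006 = fully down. A spring pushes it back (1.5 N at first, 5 N fully down); it counts as pressed beyond 0.004.
- start_top (a point): Middle of the top of the green start button, 22 across, in a round black housing 38 across on top of the lamp at its y = +65; the button's top is 64 above the mat when up, 10 above the housing. It is pressed straight down.
- glue: Leave alone: amber bottle, 30 across, 72 tall, upright behind the lamp. Origin at its underside.
- screwdriver: Leave alone: precision screwdriver with brass handle lying on the mat, 138 long, 14 thick, along its x. Origin at its underside.
- tweezers: Leave alone: steel tweezers lying on the mat, 124 long, 10 high, along its x. Origin at its underside.
- spudger: Leave alone: yellow opening stick lying on the mat, 164 long, 6 high, along its x. Origin at its underside.
- spare_phone: Leave alone: another black phone lying on the bare mat, 150 (its x) by 73 by 9; not the one in the tray. Origin at its underside.
- dish: Leave alone: round steel screw dish, 76 across, 20 high. Origin at its underside.
- cleaner: Leave alone: white pump bottle with steel cap, 56 across, 110 tall, upright. Origin at its underside.

How it is judged (in metres and radians):
On the way, in this order (a step that is already met when the one before it is completed fails the run):
1. the tray is home under the lamp, square against the stop, and at rest (x of tray_far in the frame of lamp between 0.039 and 0.048 m and y of tray in the frame of lamp between -0.016 and 0.016 m and angle between the x axis of tray and the x axis of lamp, either way round below 0.05 rad and linear speed of tray below 0.02 m/s), for 0.2 s.
2. the start button is pressed (value of joint start above 0.004 m), for 0.04 s.
At the end, for the whole second after the job is handed in: The tray stands flat (within 0.03 rad) and at rest under the lamp, its leading side within 4 mm of the stop, within 16 mm of the middle and square to the lamp within 0.05 rad; the start button has been pressed after that and is up again (x of tray_far in the frame of lamp between 0.039 and 0.048 m and y of tray in the frame of lamp between -0.016 and 0.016 m and angle between the x axis of tray and the x axis of lamp, either way round below 0.05 rad and value of joint start below 0.001 m and linear speed of tray below 0.01 m/s and angle between tray's own z axis and vertical below 0.03 rad and height (world z) of tray below 0.006 m); the robot touches nothing.
It fails at once if the tray is tipped (over 0.06 rad) (angle between tray's own z axis and vertical above 0.06 rad).
It fails at once if the tray is lifted (over 5 mm) (height (world z) of tray above 0.008 m).
It fails at once if the phone is touched by the robot or rubs on the lamp (contact force between any of the fingers, the arm, lamp and phone above 0.5 N).
It fails at once if the start button is pressed before the tray is home (value of joint start above 0.004 m and not (x of tray_far in the frame of lamp between 0.039 and 0.048 m and y of tray in the frame of lamp between -0.016 and 0.016 m and angle between the x axis of tray and the x axis of lamp, either way round below 0.05 rad)).
It fails at once if another thing on the bench is disturbed (moved over 15 mm) (distance of any of glue, screwdriver, tweezers, spudger, spare_phone, dish, cleaner from where it was at the start of the episode above 0.015 m).
It also fails if it takes over 61 s, if anything falls off the work surface, if the arm or the gripper's body presses on something with over 40 N, if the wrist force passes 120 N, or if a joint passes its speed limit or range.

ROBOT

A 6-joint arm with a two-finger parallel gripper is mounted at the origin on the work surface. World frame = base frame: x ahead of the robot, y to its left, z up, the work surface at z = 0. Lengths are in m, angles in degrees, forces in N, time in s.
With the tool pointing down it reaches from about 0.35 to 0.95 m from the base axis. Payload 17.4 kg.
Tool frame: the origin (TCP) lies on the centre line of the jaws, within the pads' length; the fingertips stand 17 mm ahead of it and the grasp point (between the pads) lies 2 mm behind it; z points along the fingers, y is the direction in which the jaws open and shut (so a half turn about z gives the same grasp; the last joint's range is limited). The gripper opens to 93 mm and grips with 3 to 60 N. Pads are 15 mm wide; open, the fingers measure 128 mm over their backs; the gripper's body (75 mm by 188 mm) begins 65 mm behind the grasp point.
Start: joints at [-66.853, 6.646, 82.598, -0, 90.757, -2.166], TCP at [0.289, -0.61, 0.236] pointing down, gripper open.
Joint ranges: [-162.19, 162.19], [-47.58, 125.68], [4.15, 143.07], [-65.23, 245.23], [0.69, 171.88], [-170.13, 170.13]. Speed limits (degrees/s): [108.29, 108.29, 127.2, 180, 180, 180].

INTERFACE

Orientations are given as a 3x3 rotation matrix whose columns are the frame's x, y, z axes.
In Python, from rig import arm gives the robot as it stands.
- The arm moves only by the shell command python3 -m inch 'ROWS' [FORCE]. ROWS is JSON, a list of rows, each a list of 3 entries, a list of its own where there are three numbers: the shift along the tool's x, y, z in m, then the turn about the tool's z in degrees, then the finger opening in m, from 0 to 0.093. In form: [[[tx, ty, tz], yaw, gripper], ...]. A call has 1 to 8 rows; each row shifts and turns the commanded pose from where the row before left it, along the tool's axes as they then stand; what a row does not reach is not made up. A row lasts 1/10 s, in which the tool goes at most 50 mm and 8.59 degrees, less where a joint would pass 70% of its speed; a pose out of reach is approached as far as the arm can. A call is refused whole if a number of a shift passes 0.05 or a number of a turn 8.59, either way. A call with a gripper value outside its range is refused whole. The fingers move at their own pace and stop on an object; FORCE is the grip in N (left out, the last holds). Time passes only in rows, so rows that do not move let the fingers close. It gives the time, the measured TCP pose, the force and the opening at its end, in the units of the state.
- arm.get_obs(): the state, without advancing time (a new reading comes with each control period).
- arm.camera(name): name is "scene" or "side" or "wrist"; returns (picture, depth): 384x512x3 uint8, blue, green, red; 384x512 float32, m along the optical axis (not along the pixel's ray), 0 where there is no reading.
- arm.camera_model(name): a dict with "fovy" (degrees; the focal length in pixels is half the picture's height over the tangent of half this angle, whatever the lens; pixels are square), "cx", "cy" (the principal point, pixels), "world_to_cam" (4x4, takes a point from world to camera coordinates); the wrist camera has in their place "hand_eye" (4x4, takes a point from camera to tool coordinates, whose origin is the TCP and whose axes are the flange's). Camera axes: x right, y down, z forward; pixel columns grow to the right and rows downward; lengths in m; the calibration is good to about 2 mm. A picture is of the moment at which its call begins: read the wrist's pose just before it. camera_model takes no time and is no camera call.
- arm.job_done(): hands the job in, once; it reports no verdict.
The state is a dict: "time_s": time; "qpos": joint angles; "joint_vel": joint speeds; "joint_torque": joint torques, N m; "tool_pos": TCP position; "tool_rot": TCP orientation; "ft_force": force on the tool from outside, world axes, zero at the start; "ft_torque": the same for the moment, N m; "gripper_width": finger opening in m.
Only numpy, scipy, OpenCV 4.12 (cv2) and the standard library are available. Lean on these libraries where they do the work, as an engineer would, in place of code of your own. Each camera call takes 0.05 s, during which the arm holds its last target.

## Working session

There is one attempt and no reset: what is moved stays moved. The work goes in short steps, Python scripts to look and compute and a shell command to move; the robot and the scene stay as the last step left them, time stands still between calls to the robot, and variables do not carry over. Pictures are saved under pics/ and viewed, and the job is handed in when it is done.

```bash
ls; mkdir -p pics
cat > h.py <<'E'
import numpy as np, cv2
from rig import arm
def snap(n,f):
    o=arm.get_obs(); im,d=arm.camera(n); cv2.imwrite(f'pics/{f}.png',im); np.save(f'pics/{f}.npy',d)
    m=arm.camera_model(n); np.save(f'pics/{f}_o.npy',np.r_[o['tool_pos'],np.ravel(o['tool_rot'])]); return im,d,m,o
def K(m,h=384):
    return h/2/np.tan(np.radians(m['fovy'])/2)
def cam2world(n,o=None):
    m=arm.camera_model(n)
    if n!='wrist': return m,np.linalg.inv(np.array(m['world_to_cam']))
    T=np.eye(4);T[:3,:3]=np.array(o['tool_rot']).reshape(3,3);T[:3,3]=o['tool_pos']
    return m,T@np.array(m['hand_eye'])
def cloud(n,d,o=None):
    m,T=cam2world(n,o); f=K(m); v,u=np.mgrid[:d.shape[0],:d.shape[1]]
    P=np.stack([(u-m['cx'])/f*d,(v-m['cy'])/f*d,d],-1)
    W=P@T[:3,:3].T+T[:3,3]; W[d<=0]=np.nan; return W
def onplane(n,uv,z,o=None):
    m,T=cam2world(n,o); f=K(m); uv=np.atleast_2d(uv)
    r=np.c_[(uv[:,0]-m['cx'])/f,(uv[:,1]-m['cy'])/f,np.ones(len(uv))]@T[:3,:3].T
    return T[:3,3]+r*((z-T[2,3])/r[:,2])[:,None]
E
python3 - <<'E'
from h import *
for n in ['scene','side','wrist']:
    im,d,m,o=snap(n,n+'0')
    _,T=cam2world(n,o); print(n,m['fovy'],m['cx'],m['cy'],T.round(3).tolist())
o=arm.get_obs();print(o)
E
```

```text
pics
scene 45.50599984702457 253.68506705593228 189.46153182423737 [[-0.194, 0.535, -0.822, 1.745], [0.981, 0.105, -0.162, 0.25], [-0.0, -0.838, -0.545, 0.857], [0.0, 0.0, 0.0, 1.0]]
side 54.68945844243738 254.14138613242127 198.0349649590226 [[-0.927, -0.286, 0.243, 0.35], [-0.375, 0.696, -0.613, 0.628], [0.006, -0.659, -0.752, 0.818], [0.0, 0.0, 0.0, 1.0]]
wrist 61.25982212893469 251.27362006459668 188.34915711799852 [[0.428, -0.865, -0.262, 0.361], [-0.904, -0.409, -0.123, -0.575], [-0.001, 0.29, -0.957, 0.384], [0.0, 0.0, 0.0, 1.0]]
{'time_s': 0.15, 'qpos': array([-6.68546738e+01,  6.66945779e+00,  8.26257147e+01,  6.16634588e-04,
        9.07563385e+01, -2.16507384e+00]), 'joint_vel': array([-0.01897437, -0.10941282, -0.10167393, -0.01747528,  0.04048348,
        0.0034986 ]), 'joint_torque': array([ 6.53968145e-04, -7.21761703e+01, -6.22947049e+01,  7.79166352e-02,
        2.25531746e-02, -1.11400186e-04]), 'tool_pos': array([ 0.28852844, -0.61008271,  0.23506881]), 'tool_rot': array([[ 9.04004912e-01,  4.27521930e-01, -3.43484124e-04],
       [ 4.27522066e-01, -9.04004532e-01,  8.30903350e-04],
       [ 4.47181997e-05, -8.97987752e-04, -9.99999596e-01]]), 'ft_force': array([-0.05775877,  0.01825894,  0.76674799]), 'ft_torque': array([ 0.04118752,  0.01298895, -0.04016201]), 'gripper_width': 0.09321637190983277}
```

View pics/scene0.png

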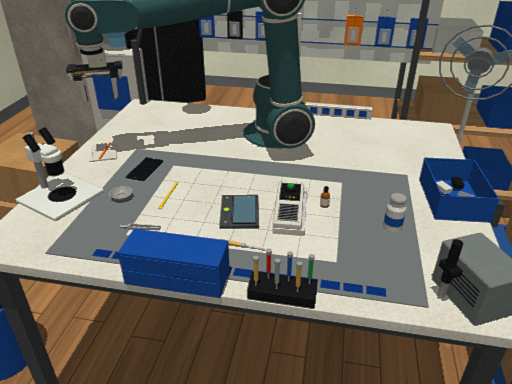

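View pics/side0.png

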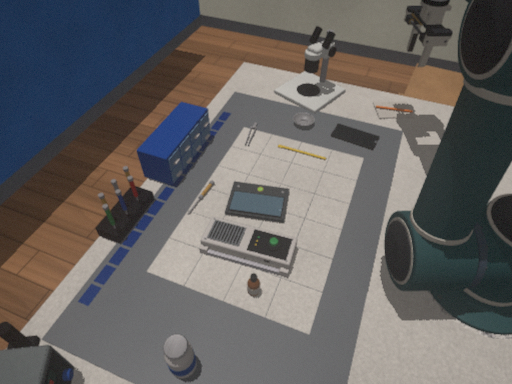

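View pics/wrist0.png

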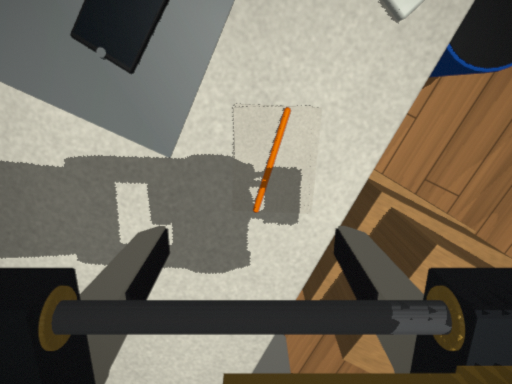

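Run:
```python
from h import *
for n in ['side','scene']:
    W=cloud(n,np.load(f'pics/{n}0.npy')); im=cv2.imread(f'pics/{n}0.png')
    v,u=np.mgrid[:384,:512]
    win={'side':(190,310,175,275),'scene':(210,320,175,240)}[n]
    s=(u>win[0])&(u<win[1])&(v>win[2])&(v<win[3])
    z=W[...,2]
    for nm,lo,hi in [('lamp',.04,.05),('tray',.012,.026),('mat',-.002,.008)]:
        k=s&(z>lo)&(z<hi); p=W[k]
        if nm!='mat':
            cn,l,st,c=cv2.connectedComponentsWithStats(k.astype(np.uint8)); 
            i=1+np.argmax(st[1:,4]); p=W[l==i]
            r=cv2.minAreaRect((p[:,:2]*1000).astype(np.float32)); print(n,nm,len(p),r,np.median(p[:,2]))
            print(cv2.boxPoints(r).round().tolist())
        else: print(n,nm,np.median(p[:,2]))
    g=(im[...,1].astype(int)>im[...,2]+50)&(im[...,1].astype(int)>im[...,0]+40)&s
    print('green',[(np.median(W[l==i],0).round(4),(l==i).sum()) for l in [cv2.connectedComponents(g.astype(np.uint8))[1]] for i in range(1,l.max()+1) if (l==i).sum()>4])
```

```text
side lamp 2349 ((559.8809814453125, 130.8487548828125), (232.62216186523438, 85.94309997558594), 4.058980941772461) 0.045119710810378466
[[441.0, 165.0], [447.0, 80.0], [679.0, 96.0], [673.0, 182.0]]
side tray 1890 ((595.9412231445312, -21.792633056640625), (166.01956176757812, 123.67160034179688), 11.515096664428711) 0.018499458799732693
[[502.0, 22.0], [527.0, -99.0], [690.0, -66.0], [665.0, 55.0]]
side mat 0.0024552764099652347
green [(array([0.4974, 0.1262, 0.0668]), np.int64(28))]
scene lamp 1038 ((563.3484497070312, 128.28326416015625), (237.3809051513672, 83.74091339111328), 4.249692916870117) 0.04517951535919085
[[442.0, 161.0], [448.0, 78.0], [685.0, 95.0], [679.0, 179.0]]
scene tray 1187 ((600.5209350585938, -23.541969299316406), (170.9471893310547, 119.79285430908203), 11.388084411621094) 0.018702924760619744
[[505.0, 18.0], [529.0, -99.0], [696.0, -65.0], [672.0, 52.0]]
scene mat 0.002644782202078144
green [(array([0.5027, 0.124 , 0.0661]), np.int64(29)), (array([ 0.6058, -0.0658,  0.019 ]), np.int64(6))]
```

```bash
python3 -m inch '[[[0,0,0],-8.5,0.093],[[0,0,0],-8.5,0.093],[[0,0,0],-8.5,0.093],[[0,0,0],-8.5,0.093],[[0,0,0],-8.5,0.093],[[0,0,0],-8.5,0.093],[[0,0,0],-8.5,0.093],[[0,0,0],-8.5,0.093]]'; python3 -m inch '[[[0,0,0],-8.2,0.093],[[0,0,0],0,0.093],[[0,0,0],0,0.093]]'
cat >> h.py <<'E'
def to(x,y,z,ang):
    "shift in tool axes and yaw for TCP target, tool x at world angle ang deg"
    o=arm.get_obs();R=np.array(o['tool_rot']).reshape(3,3);p=np.array(o['tool_pos'])
    a=np.degrees(np.arctan2(R[1,0],R[0,0]))
    print('t',o['time_s'],'p',p.round(4),'ang',a.round(2),'F',o['ft_force'].round(2),'w',round(o['gripper_width'],4))
    print('shift tool',(R.T@(np.array([x,y,z])-p)).round(4),'yaw',round(-(ang-a),2))
E
python3 - <<'E'
from h import *
to(.615,-.15,.236,101.45)
for n in ['side','scene']:
    W=cloud(n,np.load(f'pics/{n}0.npy')); print(n)
    pts={'side':[(280,147),(325,157),(190,212),(212,184),(250,130),(303,122),(332,130)],'scene':[(161,207),(177,182),(229,241),(266,249),(122,226),(158,228),(121,192)]}[n]
    for u,v in pts: print((u,v),W[v,u].round(3))
E
```

```text
time_s: 0.95
tool_pos: [0.2886, -0.6101, 0.2353]
tool_rot: [[-0.064, 0.998, -0.0], [0.998, 0.064, 0.001], [0.001, -0.0, -1.0]]
ft_force: [-0.3, 0.0, 0.0]
gripper_width: 0.0929
time_s: 1.25
tool_pos: [0.2886, -0.6102, 0.2355]
tool_rot: [[-0.195, 0.981, -0.0], [0.981, 0.195, 0.0], [0.0, -0.0, -1.0]]
ft_force: [-0.2, 0.3, -0.2]
gripper_width: 0.0932
t 1.25 p [ 0.2886 -0.6102  0.2355] ang 101.26 F [-0.19  0.28 -0.2 ] w 0.0932
shift tool [ 3.876e-01  4.100e-01 -4.000e-04] yaw -0.19
side
(280, 147) [ 0.617 -0.274  0.006]
(325, 157) [ 0.467 -0.288  0.002]
(190, 212) [0.759 0.084 0.007]
(212, 184) [ 0.746 -0.03   0.015]
(250, 130) [ 0.74  -0.312  0.012]
(303, 122) [ 0.586 -0.431  0.007]
(332, 130) [ 0.48  -0.432  0.002]
scene
(161, 207) [ 0.622 -0.276  0.007]
(177, 182) [ 0.464 -0.277  0.005]
(229, 241) [ 0.751 -0.019  0.011]
(266, 249) [0.896 0.113 0.125]
(122, 226) [ 0.742 -0.355  0.009]
(158, 228) [ 0.727 -0.246  0.007]
(121, 192) [ 0.568 -0.438  0.01 ]
```

```bash
python3 -m inch '[[[0.035,0.035,0],0,0.093],[[0.035,0.035,0],0,0.093],[[0.035,0.035,0],0,0.093],[[0.035,0.035,0],0,0.093],[[0.035,0.035,0],0,0.093],[[0.035,0.035,0],0,0.093],[[0.035,0.035,0],0,0.093],[[0.035,0.035,0],0,0.093]]'; python3 -m inch '[[[0.035,0.035,0],0,0.093],[[0.035,0.035,0],0,0.093],[[0.02,0.03,0],0,0.093],[[0,0.03,0],0,0.093],[[0,0,0],0,0.093],[[0,0,0],0,0.093]]'
python3 - <<'E'
from h import *
to(.615,-.15,.236,101.45)
snap('wrist','w1')
E
```

```text
time_s: 2.05
tool_pos: [0.5078, -0.2781, 0.2359]
tool_rot: [[-0.195, 0.981, 0.0], [0.981, 0.195, -0.0], [-0.0, 0.0, -1.0]]
ft_force: [-0.0, -1.1, -0.1]
gripper_width: 0.0931
time_s: 2.65
tool_pos: [0.6165, -0.1656, 0.2351]
tool_rot: [[-0.198, 0.98, -0.001], [0.98, 0.198, 0.0], [0.0, -0.001, -1.0]]
ft_force: [-0.3, -0.2, 0.5]
gripper_width: 0.0926
t 2.65 p [ 0.6165 -0.1656  0.2351] ang 101.39 F [-0.34 -0.22  0.47] w 0.0926
shift tool [ 0.0156  0.0016 -0.0009] yaw -0.06
```

View pics/w1.png

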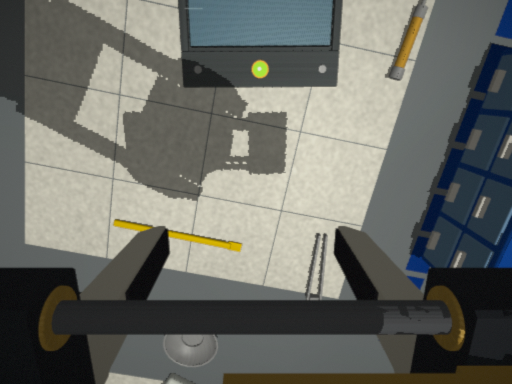

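Run:
```python
from h import *
q=np.load('pics/w1_o.npy');o=dict(tool_pos=q[:3],tool_rot=q[3:].reshape(3,3))
P=onplane('wrist',[(183,87.5),(337.5,84.5),(180,0),(342,0)],.018,o);print(P.round(4))
a=P[1]-P[0];print(np.degrees(np.arctan2(a[1],a[0])),np.hypot(*a[:2]),(P[0]+P[1])/2)
to(.6135,-.105,.026,101.4)
```

```text
[[ 0.5272 -0.0976  0.018 ]
 [ 0.6898 -0.0617  0.018 ]
 [ 0.5127 -0.0149  0.018 ]
 [ 0.6722  0.0172  0.018 ]]
12.449162594616677 0.166517543989604 [ 0.60852465 -0.0796696   0.018     ]
t 2.7 p [ 0.6161 -0.166   0.2354] ang 101.38 F [ 0.06 -0.42  0.23] w 0.0932
shift tool [0.0603 0.0096 0.2094] yaw -0.02
```

```bash
python3 -m inch '[[[0.02,0.01,0.04],0,0.093],[[0.015,0,0.045],-0.5,0.093],[[0.015,0,0.045],0,0.093],[[0,0,0.04],0,0.093],[[0,0,0.03],0,0.093],[[0,0,0.0095],0,0.093],[[0,0,0],0,0.093],[[0,0,0],0,0.093]]'
python3 - <<'E'
from h import *
to(.6135,-.105,.026,101.4)
snap('side','s2')
snap('wrist','w2')
E
```

```text
time_s: 3.5
tool_pos: [0.6168, -0.1155, 0.0281]
tool_rot: [[-0.207, 0.978, 0.002], [0.978, 0.207, -0.0], [-0.001, 0.002, -1.0]]
ft_force: [0.0, 1.3, -0.1]
gripper_width: 0.0931
t 3.5 p [ 0.6168 -0.1155  0.0281] ang 101.95 F [ 0.04  1.26 -0.11] w 0.0931
shift tool [ 0.011  -0.0011  0.0021] yaw 0.55
```

View pics/w2.png

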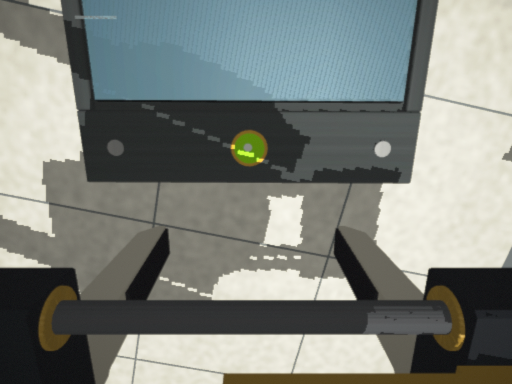

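View pics/s2.png

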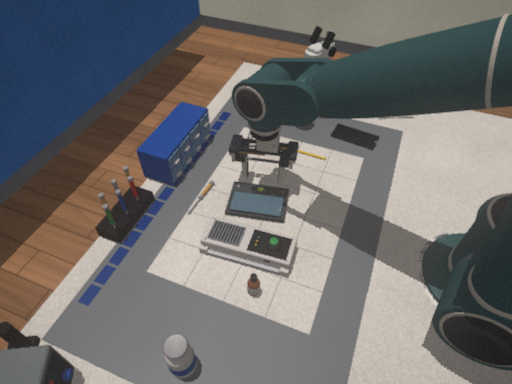

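```bash
python3 -m inch '[[[0.008,-0.002,0.0015],0,0.093],[[0.008,0,0],0,0.093],[[0.005,0,0],0,0.093],[[0.004,0,0],0,0.093],[[0.004,0,0],0,0.093],[[0.003,0,0],0,0.093],[[0,0,0],0,0.093]]'
python3 - <<'E'
from h import *
to(.6135,-.105,.026,101.4)
snap('wrist','w3')
E
```

```text
time_s: 4.3
tool_pos: [0.6076, -0.0836, 0.0248]
tool_rot: [[-0.208, 0.978, 0.0], [0.978, 0.208, 0.0], [0.0, 0.0, -1.0]]
ft_force: [0.1, -0.1, 0.4]
gripper_width: 0.0928
t 4.3 p [ 0.6076 -0.0836  0.0248] ang 102.03 F [ 0.13 -0.15  0.41] w 0.0928
shift tool [-0.0221  0.0013 -0.0013] yaw 0.63
```

View pics/w3.png

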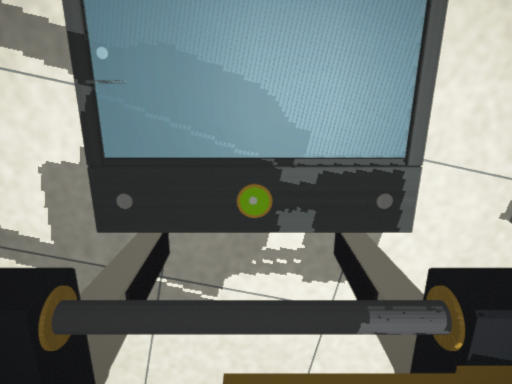

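Run:
```python
from h import *
for f,uv in [('w2',[(87,182),(410,182)]),('w3',[(97,232),(412,232)])]:
    q=np.load(f'pics/{f}_o.npy');o=dict(tool_pos=q[:3],tool_rot=q[3:].reshape(3,3))
    P=onplane('wrist',uv,.018,o);a=P[1]-P[0];print(P.round(4).tolist(),np.degrees(np.arctan2(a[1],a[0])))
    print('tool frame',((P-q[:3])@q[3:].reshape(3,3)).round(4).tolist())
```

```text
[[0.5271, -0.0971, 0.018], [0.6887, -0.063, 0.018]] 11.91756940392593
tool frame [[0.0366, -0.0842, 0.0102], [0.0365, 0.081, 0.0106]]
[[0.5261, -0.0904, 0.018], [0.6876, -0.0561, 0.018]] 12.011240096117017
tool frame [[0.0103, -0.0812, 0.0067], [0.0103, 0.084, 0.0068]]
```

```bash
python3 -m inch '[[[0.004,0.0012,0],-1,0.093],[[0.004,0.0012,0],-1,0.093],[[0.004,0.0012,0],-1,0.093],[[0.004,0.0012,0],-1,0.093],[[0.005,0,0],0,0.093],[[0.006,0,0],0,0.093],[[0.006,0,0],0,0.093],[[0.006,0,0],0,0.093]]'
python3 -m inch '[[[0.006,0,0],0,0.093],[[0.005,0,0],0,0.093],[[0.004,0,0],0,0.093],[[0.002,0,0],0,0.093],[[0,0,0],0,0.093]]'
cat >> h.py <<'E'
L=np.array([.561,.130]);LA=np.radians(4.15)
def lampf(p): 
    d=np.asarray(p)[...,:2]-L; return np.stack([d@[-np.sin(LA),np.cos(LA)],d@[-np.cos(LA),-np.sin(LA)]],-1)
E
python3 - <<'E'
from h import *
to(.6135,-.105,.026,101.4)
snap('wrist','w4')
snap('side','s4')
E
```

```text
time_s: 5.15
tool_pos: [0.6019, -0.0446, 0.0246]
tool_rot: [[-0.276, 0.961, -0.0], [0.961, 0.276, 0.0], [0.0, -0.0, -1.0]]
ft_force: [0.6, -2.9, -0.4]
gripper_width: 0.093
time_s: 5.65
tool_pos: [0.5974, -0.0284, 0.0246]
tool_rot: [[-0.276, 0.961, -0.0], [0.961, 0.276, 0.0], [0.0, -0.0, -1.0]]
ft_force: [-0.7, 0.3, 0.5]
gripper_width: 0.093
t 5.65 p [ 0.5974 -0.0284  0.0246] ang 106.03 F [-0.68  0.31  0.53] w 0.093
shift tool [-0.078  -0.0056 -0.0014] yaw 4.63
```

View pics/w4.png

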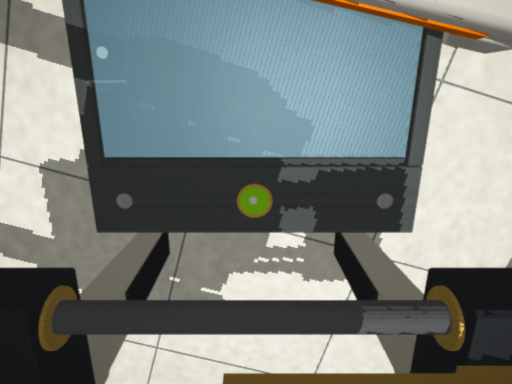

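View pics/s4.png

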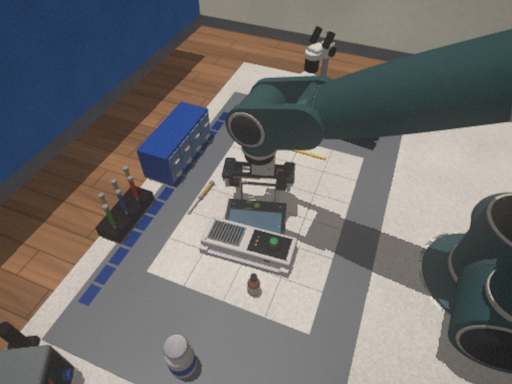

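```bash
python3 -m inch '[[[0.004,0,0],0,0.093],[[0.006,0,0],0,0.093],[[0.006,0,0],0,0.093],[[0.006,0,0],0,0.093],[[0.004,0,0],0,0.093],[[0.004,-0.0012,0],1,0.093],[[0.004,-0.0012,0],1,0.093],[[0.004,-0.0012,0],1,0.093]]'
python3 -m inch '[[[0.004,-0.0012,0],1,0.093],[[0.004,-0.0012,0],1,0.093],[[0.004,-0.0012,0],1,0.093],[[0.004,-0.0012,0],1,0.093],[[0.003,-0.0012,0],1,0.093],[[0.002,0,0],0,0.093],[[0,0,0],0,0.093]]'
python3 - <<'E'
from h import *
to(.6135,-.105,.026,101.4)
snap('wrist','w5')
snap('side','s5')
E
```

```text
time_s: 6.55
tool_pos: [0.5835, 0.0071, 0.0247]
tool_rot: [[-0.224, 0.975, 0.0], [0.975, 0.224, -0.0], [-0.0, 0.0, -1.0]]
ft_force: [1.5, -2.3, 0.6]
gripper_width: 0.0928
time_s: 7.25
tool_pos: [0.5738, 0.0267, 0.0246]
tool_rot: [[-0.14, 0.99, -0.0], [0.99, 0.14, 0.0], [0.0, -0.0, -1.0]]
ft_force: [0.5, -0.6, 0.0]
gripper_width: 0.0927
t 7.25 p [0.5738 0.0267 0.0246] ang 98.03 F [ 0.54 -0.57  0.04] w 0.0927
shift tool [-0.1359  0.021  -0.0014] yaw -3.37
```

View pics/w5.png

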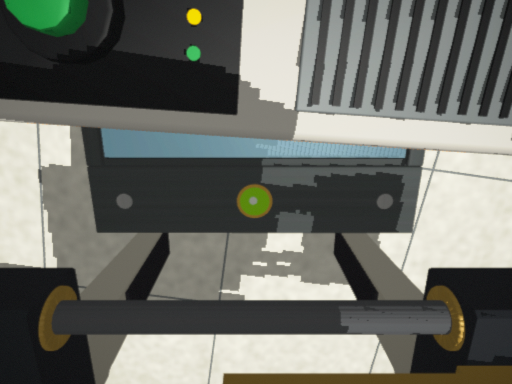

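View pics/s5.png

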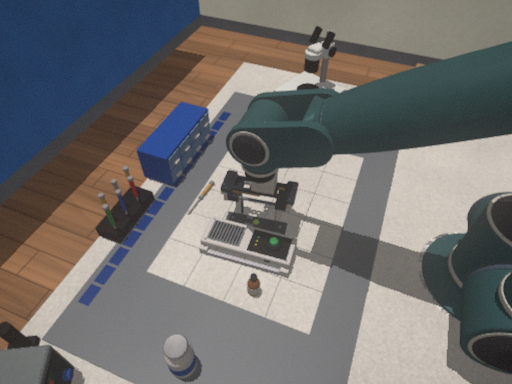

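```bash
python3 -m inch '[[[0.003,-0.0012,0],1,0.093],[[0.003,-0.0012,0],1,0.093],[[0.003,-0.0012,0],1,0.093],[[0.003,-0.0011,0],0.9,0.093],[[0.001,0,0],0,0.093],[[0,0,0],0,0.093]]'
python3 - <<'E'
from h import *
to(.6135,-.105,.026,94.15)
im,d,m,o=snap('wrist','w6')
E
python3 -m inch '[[[0.001,0,0],0,0.093],[[0.001,0,0],0,0.093]]'
python3 -m inch '[[[0.001,0,0],0,0.093]]'
```

```text
time_s: 7.95
tool_pos: [0.5677, 0.039, 0.0247]
tool_rot: [[-0.072, 0.997, -0.0], [0.997, 0.072, 0.0], [0.0, -0.0, -1.0]]
ft_force: [-0.1, -0.2, -0.2]
gripper_width: 0.093
t 7.95 p [0.5677 0.039  0.0247] ang 94.13 F [-0.07 -0.19 -0.18] w 0.093
shift tool [-0.1469  0.0353 -0.0014] yaw -0.02
time_s: 8.2
tool_pos: [0.5678, 0.0405, 0.0247]
tool_rot: [[-0.072, 0.997, 0.0], [0.997, 0.072, -0.0], [-0.0, 0.0, -1.0]]
ft_force: [0.2, -3.6, -0.5]
gripper_width: 0.0933
time_s: 8.3
tool_pos: [0.5676, 0.0415, 0.0247]
tool_rot: [[-0.072, 0.997, 0.0], [0.997, 0.072, -0.0], [-0.0, 0.0, -1.0]]
ft_force: [0.6, -4.1, -0.0]
gripper_width: 0.0928
```

View pics/w6.png

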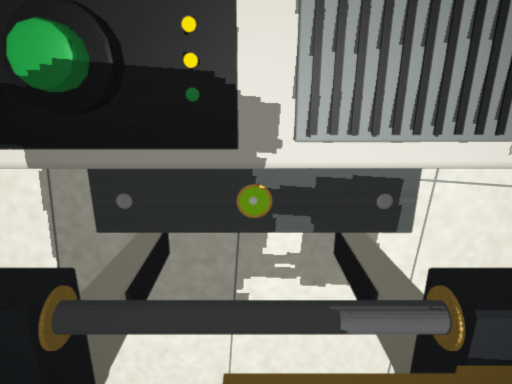

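```bash
python3 -m inch '[[[0.001,0,0],0,0.093]]'
python3 -m inch '[[[0.001,0,0],0,0.093]]'
```

```text
time_s: 8.4
tool_pos: [0.5676, 0.0426, 0.0247]
tool_rot: [[-0.072, 0.997, 0.0], [0.997, 0.072, -0.0], [-0.0, 0.0, -1.0]]
ft_force: [0.3, -3.2, 1.1]
gripper_width: 0.0928
time_s: 8.5
tool_pos: [0.5675, 0.0437, 0.0248]
tool_rot: [[-0.072, 0.997, 0.0], [0.997, 0.072, -0.0], [-0.0, 0.0, -1.0]]
ft_force: [1.0, -3.6, 1.4]
gripper_width: 0.0928
```

```bash
python3 -m inch '[[[0.001,0,0],0,0.093]]'
python3 -m inch '[[[0.0005,0,0],0,0.093]]'
```

```text
time_s: 8.6
tool_pos: [0.5675, 0.0445, 0.0248]
tool_rot: [[-0.072, 0.997, 0.0], [0.997, 0.072, -0.001], [-0.001, 0.0, -1.0]]
ft_force: [2.9, -12.0, -0.4]
gripper_width: 0.0928
time_s: 8.7
tool_pos: [0.5675, 0.0445, 0.0248]
tool_rot: [[-0.072, 0.997, 0.001], [0.997, 0.072, -0.002], [-0.002, 0.0, -1.0]]
ft_force: [3.1, -12.1, 1.2]
gripper_width: 0.0929
```

```bash
python3 -m inch '[[[-0.002,0,0],0,0.093],[[-0.01,0,0],0,0.093],[[-0.02,0,0],0,0.093],[[-0.02,0,-0.02],0,0.093],[[0,0,-0.04],0,0.093],[[0,0,-0.04],0,0.093],[[0,0,0],0,0.093],[[0,0,0],0,0.093]]'
python3 - <<'E'
from h import *
to(.496,.125,.12,94.15)
snap('wrist','w7')
snap('side','s7')
E
```

```text
time_s: 9.5
tool_pos: [0.5713, -0.007, 0.1253]
tool_rot: [[-0.072, 0.997, 0.002], [0.997, 0.072, 0.0], [0.0, 0.002, -1.0]]
ft_force: [0.0, -0.0, -0.1]
gripper_width: 0.0928
t 9.5 p [ 0.5713 -0.007   0.1253] ang 94.1 F [ 0.01 -0.02 -0.13] w 0.0928
shift tool [ 0.1371 -0.0657  0.0052] yaw -0.05
```

View pics/w7.png

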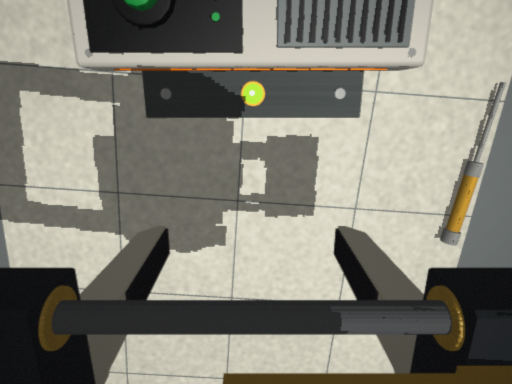

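View pics/s7.png

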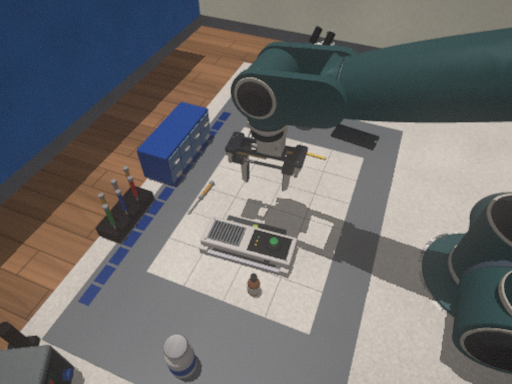

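Run:
```python
from h import *
q=np.load('pics/w7_o.npy');o=dict(tool_pos=q[:3],tool_rot=q[3:].reshape(3,3));R=o['tool_rot']
A=onplane('wrist',[(147,117.5),(361,117.5)],.018,o);B=onplane('wrist',[(78,65),(425,66)],.045,o)
for P in (A,B):
    t=(P-q[:3])@R; print(t.round(4).tolist(),t.mean(0).round(4),lampf(P).round(4).tolist())
G=onplane('wrist',[(139,-2)],.067,o);print(G)
W=cloud('wrist',np.load('pics/w7.npy'),o)
im=cv2.imread('pics/w7.png').astype(int); 
g=(im[...,1]>im[...,2]+50)&(im[...,1]>im[...,0]+40); g[:, 200:]=0
print(g.sum(), np.argwhere(g).mean(0), np.nanmedian(W[g],0))
```

```text
[[0.0612, -0.0812, 0.1072], [0.0611, 0.0848, 0.1074]] [0.0611 0.0018 0.1073] [[-0.0762, 0.0806], [-0.0763, -0.0854]]
[[0.0974, -0.1152, 0.0801], [0.0968, 0.1151, 0.0805]] [ 0.0971 -0.0001  0.0803] [[-0.0399, 0.1146], [-0.0407, -0.1157]]
[[0.49807358 0.11958491 0.067     ]]
129 [  2.17054264 137.21705426] [0.49676531 0.11757389 0.06656428]
```

```bash
python3 -m inch '[[[0.03,-0.02,0],0,0],[[0.03,-0.02,0],0,0],[[0.03,-0.01,0],0,0],[[0.02,-0.007,0],0,0],[[0,0,0],0,0],[[0,0,0],0,0],[[0,0,0],0,0],[[0,0,0],0,0]]' 30
python3 - <<'E'
from h import *
to(.497,.126,.09,94.15)
im,d,m,o=snap('wrist','w8')
W=cloud('wrist',d,o); im=im.astype(int)
g=(im[...,1]>im[...,2]+50)&(im[...,1]>im[...,0]+40)
n,l,s,c=cv2.connectedComponentsWithStats(g.astype(np.uint8))
for i in range(1,n):
    if s[i,4]>100: print(s[i],c[i],onplane('wrist',c[i],.067,o))
E
```

```text
time_s: 10.4
tool_pos: [0.5065, 0.0982, 0.1242]
tool_rot: [[-0.071, 0.997, -0.001], [0.997, 0.071, -0.0], [-0.0, -0.001, -1.0]]
ft_force: [0.7, -0.4, -0.5]
gripper_width: 0.0333
t 10.4 p [0.5065 0.0982 0.1242] ang 94.06 F [ 0.74 -0.45 -0.5 ] w 0.0333
shift tool [ 0.0284 -0.0075  0.0342] yaw -0.09
[223 157  31  32 751] [238.38881491 172.53528628] [[0.49554248 0.12722687 0.067     ]]
[312 220  16  15 151] [320.00662252 227.64900662] [[0.55409894 0.09209284 0.067     ]]
```

View pics/w8.png

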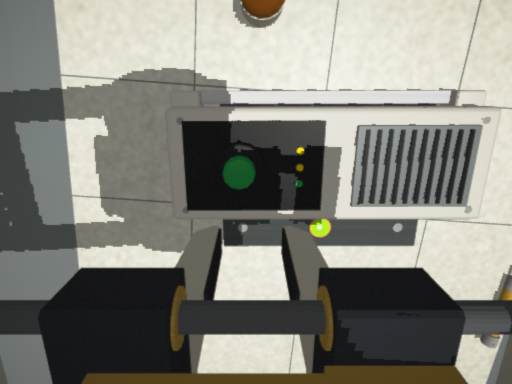

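```bash
python3 -m inch '[[[0.015,-0.005,0],0,0],[[0.0145,-0.004,0],0,0],[[0,0,0.015],0,0],[[0,0,0.012],0,0],[[0,0,0.005],0,0],[[0,0,0],0,0],[[0,0,0],0,0]]' 30
python3 - <<'E'
from h import *
to(.4956,.1272,.08,94.15)
snap('side','s9')
E
```

```text
time_s: 11.15
tool_pos: [0.4953, 0.1275, 0.0926]
tool_rot: [[-0.071, 0.997, -0.0], [0.997, 0.071, -0.0], [-0.0, -0.0, -1.0]]
ft_force: [0.8, -0.0, -0.7]
gripper_width: 0.0002
t 11.15 p [0.4953 0.1275 0.0926] ang 94.1 F [ 0.8  -0.01 -0.71] w 0.0002
shift tool [-0.0003  0.0003  0.0126] yaw -0.05
```

View pics/s9.png

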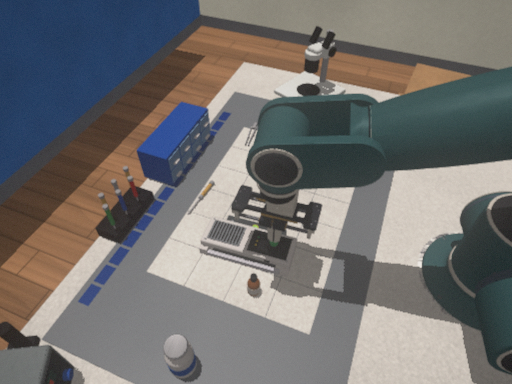

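```bash
python3 -m inch '[[[0,0,0.005],0,0],[[0,0,0.004],0,0],[[0,0,0],0,0]]'
python3 -m inch '[[[0,0,0.002],0,0],[[0,0,0.001],0,0],[[0,0,0],0,0]]'
```

```text
time_s: 11.5
tool_pos: [0.4952, 0.1276, 0.0832]
tool_rot: [[-0.072, 0.997, -0.0], [0.997, 0.072, -0.0], [-0.0, -0.0, -1.0]]
ft_force: [-0.1, 0.1, 2.0]
gripper_width: 0.0003
time_s: 11.8
tool_pos: [0.4953, 0.1276, 0.0807]
tool_rot: [[-0.072, 0.997, 0.0], [0.997, 0.072, -0.0], [-0.0, 0.0, -1.0]]
ft_force: [-0.9, -2.8, 3.2]
gripper_width: 0.0002
```

```bash
python3 -m inch '[[[0,0,0.001],0,0],[[0,0,0.001],0,0],[[0,0,0],0,0]]'; python3 -m inch '[[[0,0,0.0007],0,0],[[0,0,0],0,0]]'
```

```text
time_s: 12.1
tool_pos: [0.4953, 0.1276, 0.0787]
tool_rot: [[-0.072, 0.997, 0.0], [0.997, 0.072, -0.0], [-0.0, 0.0, -1.0]]
ft_force: [-0.9, -1.4, 4.4]
gripper_width: 0.0005
time_s: 12.3
tool_pos: [0.4953, 0.1277, 0.0783]
tool_rot: [[-0.072, 0.997, 0.0], [0.997, 0.072, -0.0], [-0.0, 0.0, -1.0]]
ft_force: [-2.4, -2.1, 6.4]
gripper_width: 0.0001
```

```bash
python3 -m inch '[[[0,0,-0.004],0,0],[[0,0,-0.01],0,0],[[0,0,-0.03],0,0],[[0,0,-0.03],0,0],[[-0.04,0.02,-0.03],0,0],[[-0.04,0.02,0],0,0],[[-0.04,0.02,0],0,0],[[0,0,0],0,0]]'; python3 -m inch '[[[0,0,0],0,0],[[0,0,0],0,0]]'
python3 - <<'E'
from h import *
snap('wrist','w10');snap('side','s10')
E
```

```text
time_s: 13.1
tool_pos: [0.5635, 0.0116, 0.18]
tool_rot: [[-0.069, 0.998, -0.0], [0.998, 0.069, -0.001], [-0.001, -0.0, -1.0]]
ft_force: [-1.0, -0.2, 0.3]
gripper_width: 0.0005
time_s: 13.3
tool_pos: [0.5616, 0.0157, 0.1799]
tool_rot: [[-0.072, 0.997, -0.0], [0.997, 0.072, 0.0], [0.0, -0.0, -1.0]]
ft_force: [0.6, -0.4, 0.0]
gripper_width: 0.0003
```

View pics/w10.png

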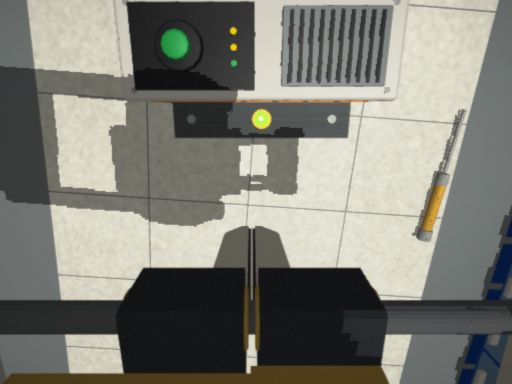

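View pics/s10.png

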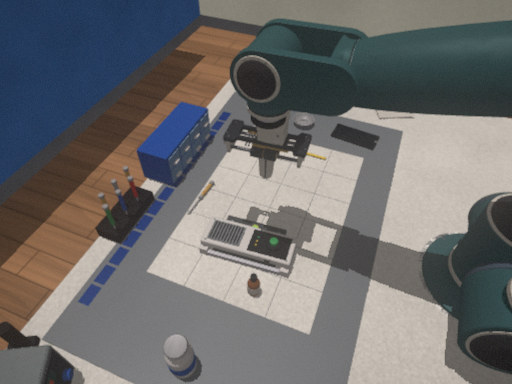

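Run:
```python
from h import *
q=np.load('pics/w10_o.npy');o=dict(tool_pos=q[:3],tool_rot=q[3:].reshape(3,3));R=o['tool_rot']
A=onplane('wrist',[(175,138),(349.5,138)],.018,o);B=onplane('wrist',[(123,99.5),(393,99.5)],.045,o)
for P in (A,B):
    t=(P-q[:3])@R; print(t.round(4).tolist(),t.mean(0).round(4))
W=cloud('wrist',np.load('pics/w10.npy'),o)
print('button z',np.median(W[38:50,168:180,2]),'lamp z',np.median(W[60:80,262:272,2]),'tray z',np.median(W[115:122,205:240,2]))
```

```text
[[0.0376, -0.0734, 0.1619], [0.0376, 0.0937, 0.1619]] [0.0376 0.0102 0.1619]
[[0.0739, -0.1088, 0.1349], [0.0739, 0.1195, 0.1349]] [0.0739 0.0053 0.1349]
button z 0.06730506487925925 lamp z nan tray z nan
```

```bash
python3 -c "
from rig import arm
print(arm.job_done(), arm.get_obs()['time_s'])"
```

```text
the job is handed in; nothing more can be done
the job is handed in; nothing more can be done
```

The tray is home under the lamp, square against the stop, and the start button has been pressed and is back up. I handed the job in after about 13.4 s on the robot's clock. No verdict was reported, so what follows rests on my own measurements.

- **Push:** I pushed the tray's trailing side with both open fingertips in a shallow S. That took out the 7.5° skew and most of the 23–25 mm side offset. I stopped when the tray met the stop bar, where the push force jumped from about 4 N to 12 N.
- **Button:** I backed off, rose over the lamp and pressed the button with closed fingers. The force reached 6.4 N against a 5 N spring, so it went fully down. I then let go and moved clear.

**Last checks from the wrist pictures:**
- The tray is square to the lamp, within what I could measure.
- The tray sticks out about 36 mm, where 35 mm is expected. That is within the measuring error and the 4 mm allowed.
- The side offset read 2 mm in one picture and 5 mm in the last. These disagree by 3 mm, but both are within the 16 mm allowed.
- The button top is at 67.3 mm above the work surface, which is fully up.
- The wrist force is near zero and the tool is clear of everything.
- The other things on the bench looked unmoved in the side picture; I did not measure them. The tray's height and tilt were not measured at the end either, because the depth reading there was missing.

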